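Set a sprung hold-in with a feeler

TASK

Set the hold-in of the fence jig to the feeler: take the feeler from its stand, hang it in the gap with its collar resting on the facing board, then slide the guide up until its sprung shoe nips the blade with about 5 newtons (never more than 14). Then draw the feeler up a centimetre or so to feel that it drags, push it fully home again and leave it hanging there, nipped, without disturbing the things around.

Things in the scene. Friction and masses are not known exactly. Their poses are not given: they have to be found in the camera images.
- feeler: Loose feeler, about 140 g, starts upright in its stand. Origin: centre of the steel blade's lower end; z up, x through the blade's thickness, y across its width. Blade 5 (x) x 36 (y) mm, z 0 to 62. Square steel collar 36 x 36 mm, z 62 to 68. Dark wooden handle 18 (x) x 30 (y) mm, z 68 to 110. Same after a half turn about z.
- stand: Fixed pale wooden block 70 (x) x 74 (y) mm, 70 mm high, on a 90 x 94 mm foot, with a slot 12 (x) x 42 (y) mm open at the top. Origin: centre of its underside. The feeler starts in the slot, collar on the block's top, its origin 8 mm above the stand's, same axes.
- jig: Fixed plywood baseboard 250 (x) x 200 (y) x 18 mm; origin: centre of its underside on the bench; x points from the guide to the fence. The feeler belongs in front of the fence's facing, within 20 mm of the jig's middle in y, blade flat on the facing (blade x along jig x), collar resting on the facing's top: the feeler's origin is then 22 mm above the jig's.
- glue: Bystander: white glue bottle, 52 mm across, 130 mm high; origin: centre of its base.
- offcut: Bystander: wooden offcut 90 x 45 x 28 mm; origin: centre of its underside.
- driver: Bystander: screwdriver lying on the bench along its x; origin under its middle.
- fence_face (a point): Top middle of the upright fence board's near face, 60 mm ahead of the jig's origin in x, z 82; axes as the jig. A pale facing board, y -80 to 80, top at z 84 mm, is packed out in front of it on shims: its near face stands somewhere from 6 to 14 mm proud of this point (jig x 46 to 54 mm), not known beforehand.
- guide: Dark wooden block 50 (x) x 70 (y) x 40 mm on the baseboard; origin: centre of its underside, 18 mm above the jig's, axes as the jig. Slides along the jig's x up to 48 mm towards the fence from its rearmost place (origin at jig x -29 mm), cannot turn, stays where left. Stiff: about 9 N to move it; so pushing with 9 N plus P nips the blade with P.
- post (a point): Top centre of the guide's upright post, to pinch or push: 16 (x) x 24 (y) mm, 50 mm high above the block; 12 mm behind the guide's origin, 90 mm above it.
- shoe_face (a point): Middle of the front face of the guide's aluminium shoe when not pressed, 39 mm ahead of the guide's origin; shoe 56 mm wide, 6 to 48 mm above the guide's underside. A spring pushes it out: it yields 1 mm per 3 N, at most 6 mm. Pulling the nipped feeler up drags with roughly half to once the nip (friction varies), plus its weight.
Not all that is in view belongs to the job. Leave any blue or pink look-alike of the feeler alone.

How it is judged:
On the way, in this order (a step that is already met when the one before it is completed fails the run):
1. the feeler hangs in the gap in front of the facing, collar home, not yet nipped (z of feeler in the frame of jig between 0.019 and 0.0245 m and x of feeler in the frame of jig between 0.036 and 0.056 m and y of feeler in the frame of jig between -0.025 and 0.025 m and angle between feeler's own z axis and vertical below 0.12 rad and angle between the x axis of feeler and the x axis of jig, either way round below 0.12 rad and contact force between feeler and guide below 1 N), for 0.2 s.
2. the guide is slid up and its shoe nips the blade with 2 to 9 N (z of feeler in the frame of jig between 0.019 and 0.0245 m and x of feeler in the frame of jig between 0.036 and 0.056 m and y of feeler in the frame of jig between -0.025 and 0.025 m and angle between feeler's own z axis and vertical below 0.12 rad and angle between the x axis of feeler and the x axis of jig, either way round below 0.12 rad and contact force between feeler and guide between 2 and 9 N), for 0.3 s.
3. the nipped feeler is drawn up 5 to 25 mm, still gripped between shoe and facing (z of feeler in the frame of jig between 0.027 and 0.047 m and contact force between feeler and guide above 1.8 N), for 0.1 s.
At the end, for the whole second after the job is handed in: The feeler hangs at rest in the gap, collar within 2.5 mm of fully home on the facing, upright within 7 degrees, its blade within 7 degrees of flat to the fence and within 25 mm of the jig's middle, and the shoe of the guide nips it with 2 to 9 N (all of step 2 and linear speed of feeler below 0.01 m/s); the robot touches nothing.
It fails at once if the feeler is nipped or rammed by the guide with more than 14 N (contact force between feeler and guide above 14 N).
It fails at once if a bystander is moved more than 20 mm (distance of any of glue, offcut, driver from where it was at the start of the episode above 0.02 m).
It also fails if it takes over 64 s, if anything falls off the work surface, if the arm or the gripper's body presses on something with over 40 N, if the wrist force passes 120 N, or if a joint passes its speed limit or range.

ROBOT

A 6-joint arm with a two-finger parallel gripper is mounted at the origin on the work surface. World frame = base frame: x ahead of the robot, y to its left, z up, the work surface at z = 0. Lengths are in m, angles in rad, forces in N, time in s.
With the tool pointing down it reaches from about 0.325 to 0.775 m from the base axis. Payload 5.5 kg.
Tool frame: the origin (TCP) lies between the finger pads; the fingertips stand arm.nose_length ahead of it and the grasp point (between the pads) lies 8 mm behind it (arm.nose_length is the distance from the TCP to the fingertips, in m); z points along the fingers, y is the direction in which the jaws open and shut (so a half turn about z gives the same grasp; the last joint's range is limited). The gripper opens to 85 mm and grips with 20 to 120 N. Pads are 22 mm wide; open, the fingers measure 114 mm over their backs; the gripper's body (76 mm by 85 mm) begins 54 mm behind the grasp point. The pads swing forward as they close: fully open they stand 13 mm farther back than shut.
Start: joints at [1.267, 0.091, 1.231, -0, 1.82, -0.057], TCP at [0.147, 0.582, 0.242] pointing down, gripper open.
Joint ranges: [-2.87, 2.87], [-0.86, 2.18], [0.17, 2.46], [-1.51, 4.65], [0.06, 2.69], [-2.65, 2.65]. Speed limits (rad/s): [2.57, 2.57, 3.01, 3.14, 3.14, 3.14].

INTERFACE

Orientations are given as a rotation vector (axis times angle).
In Python, from bench import status, imaging, workorder, arm gives the robot as it stands.
- The arm moves only by the tool send_rows, never from a script. Its argument "series" is a list of rows, each an object with "translation": the shift along the tool's x, y, z in m, a list of three; "twist": the turn about the tool's z in rad; "fingers": the opening, from 0 (shut) to 1 (fully open). In form: [{"translation": [dx, dy, dz], "twist": twist, "fingers": fingers}, ...]. A call has exactly 8 rows; each row is the pose to reach, as a shift and turn from the pose commanded when the call began, along the tool's axes at that moment; what a row does not reach only later rows make up. A row lasts 1/12 s, in which the tool goes at most 41.7 mm and 7.16 degrees, less where a joint would pass 70% of its speed; a pose out of reach is approached as far as the arm can. A call with a gripper value outside its range is refused whole. The fingers move at their own pace and stop on an object; the grip force is fixed at half the most. Time passes only in rows, so rows that repeat a pose let the fingers close, or fill a call up. It gives the time, the measured TCP pose, the force and the opening at its end, in the units of the state.
- status.observe(): the state, without advancing time (a new reading comes with each control period).
- imaging.snapshot(name): name is "side" or "top"; returns the picture (480x640x3 uint8, blue, green, red); there is no depth.
- imaging.camera_params(name): a dict with "K" (3x3 intrinsics, pixels), "rvec" (rotation vector, rad) and "tvec" (3), from world to camera coordinates, as OpenCV has them. Camera axes: x right, y down, z forward; pixel columns grow to the right and rows downward; lengths in m; the calibration is good to about 2 mm. A picture is of the moment at which its call begins. camera_params takes no time and is no camera call.
- workorder.finish_job(): hands the job in, once; it reports no verdict.
The state is a dict: "clock": time; "joints": joint angles; "qvel": joint speeds; "effort": joint torques, N m; "ee_pos": TCP position; "ee_rot": TCP orientation; "wrist_force": force on the tool from outside, world axes, zero at the start; "moment": the same for the moment, N m; "width": finger opening in m.
Only numpy, scipy, OpenCV 4.12 (cv2) and the standard library are available. Lean on these libraries where they do the work, as an engineer would, in place of code of your own. Each camera call takes 0.05 s, during which the arm holds its last target.

## Working session

There is one attempt and no reset: what is moved stays moved. The work goes in short steps, Python scripts to look and compute and a tool call to move; the robot and the scene stay as the last step left them, time stands still between calls to the robot, and variables do not carry over. Pictures are saved under pics/ and viewed, and the job is handed in when it is done.

Besides the shell and the picture viewer there is one more tool, called in YAML: its name, and indented under it one key for each argument. send_rows: Moves the arm, as the interface text tells. Its arguments: {"type":"object","properties":{"series":{"type":"array","items":{"type":"object","properties":{"translation":{"type":"array","items":{"type":"number"}},"twist":{"type":"number"},"fingers":{"type":"number"}}}}},"required":["series"]}

```bash
ls; mkdir -p pics; cat > h.py <<'E'
import numpy as np, cv2
from bench import status, imaging, workorder, arm
def cam(n):
    p=imaging.camera_params(n); K=np.array(p['K'],float); R=cv2.Rodrigues(np.array(p['rvec'],float))[0]; t=np.array(p['tvec'],float).ravel()
    return K,R,t
def ray(n,uv,z):
    K,R,t=cam(n); d=R.T@np.linalg.inv(K)@np.array([uv[0],uv[1],1.]); c=-R.T@t
    return c+d*(z-c[2])/d[2]
def proj(n,P):
    K,R,t=cam(n); q=(R@np.atleast_2d(P).T).T+t; q=q@K.T; return q[:,:2]/q[:,2:]
E
python3 - <<'E'
from h import *
s=status.observe(); print({k:np.round(v,3) for k,v in s.items()}); print(arm.nose_length)
for n in ['top','side']:
    cv2.imwrite(f'pics/{n}0.png',imaging.snapshot(n)); K,R,t=cam(n); print(n,-R.T@t,K[0,0])
E
```

```text
pics
{'clock': np.float64(0.0), 'joints': array([ 1.267,  0.092,  1.232,  0.   ,  1.82 , -0.057]), 'qvel': array([ 0.001,  0.001, -0.001,  0.   , -0.   , -0.   ]), 'effort': array([-1.0000e-03, -4.5871e+01, -4.1803e+01, -0.0000e+00,  1.1000e-02,
        0.0000e+00]), 'ee_pos': array([0.146, 0.582, 0.241]), 'ee_rot': array([-3.870e-01, -3.117e+00,  3.000e-03]), 'wrist_force': array([ 0.038, -0.019, -0.448]), 'moment': array([ 0.015, -0.015, -0.03 ]), 'width': np.float64(0.085)}
0.011
top [0.5193064  0.03118191 1.44382077] 499.1293275830118
side [0.43817847 0.82217628 0.60154915] 443.9866876911594
```

View pics/top0.png

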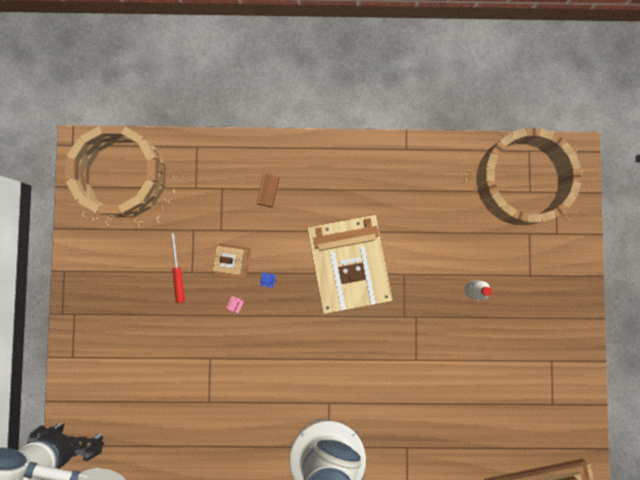

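View pics/side0.png

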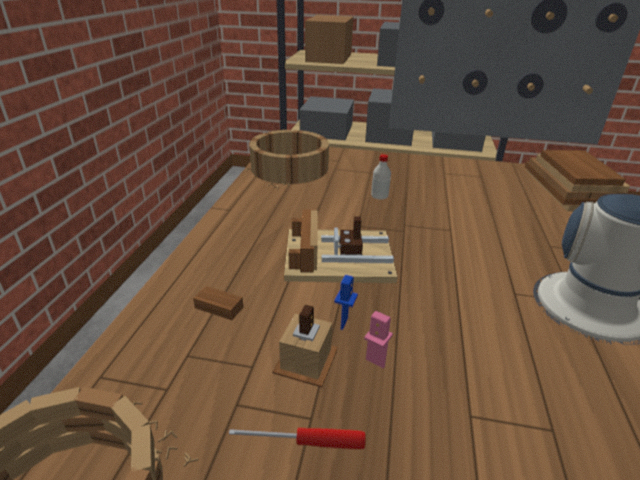

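```bash
python3 - <<'E'
import cv2
t=cv2.imread('pics/top0.png'); s=cv2.imread('pics/side0.png')
f=lambda a,x0,y0,w,h,k:cv2.resize(a[y0:y0+h,x0:x0+w],None,fx=k,fy=k,interpolation=cv2.INTER_CUBIC)
cv2.imwrite('pics/tj.png',f(t,300,208,100,110,5)); cv2.imwrite('pics/ts.png',f(t,205,235,80,85,7))
cv2.imwrite('pics/sj.png',f(s,275,200,130,85,6)); cv2.imwrite('pics/ss.png',f(s,265,270,135,115,5))
E
```

```text
(no output)
```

View pics/tj.png

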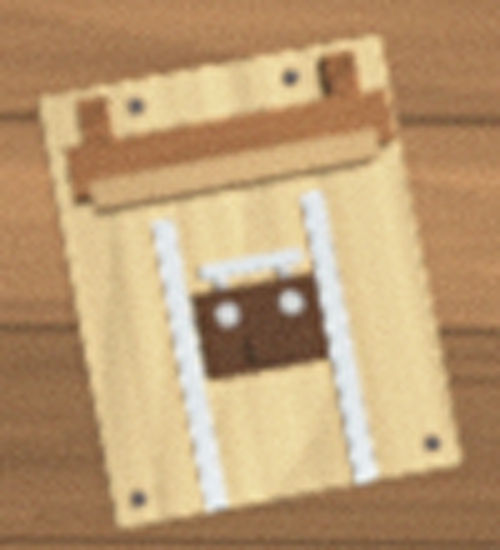

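View pics/ts.png

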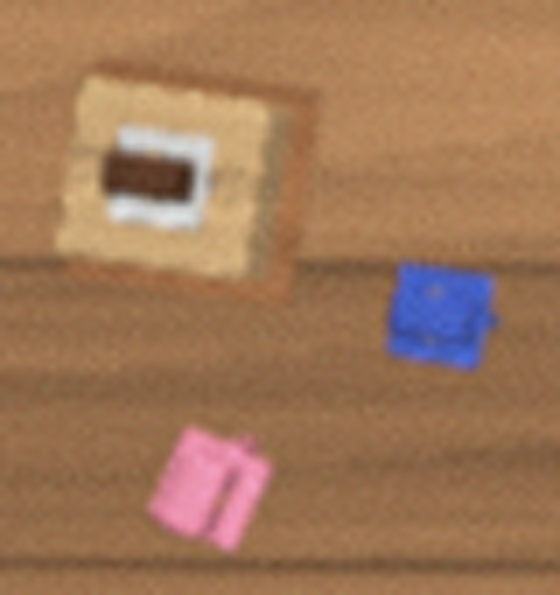

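View pics/sj.png

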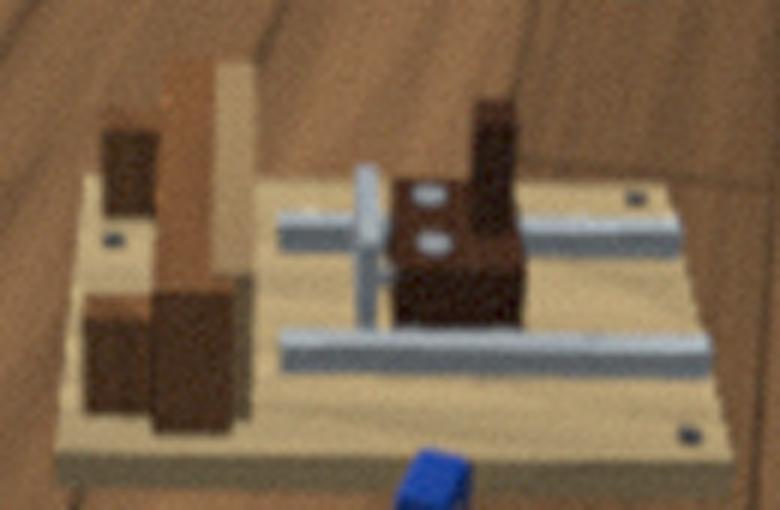

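View pics/ss.png

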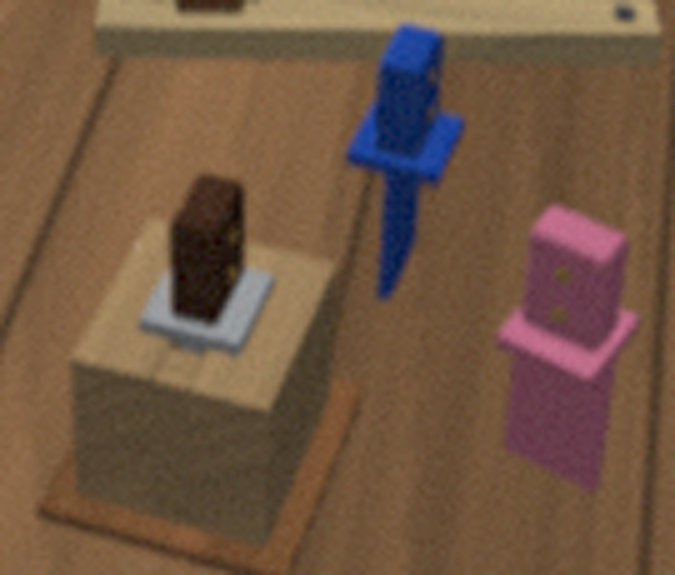

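```bash
cat > fit.py <<'E'
from h import *
from scipy.optimize import least_squares
def up(c,k,o): c=np.array(c,float); return (c+.5)/k-.5+np.array(o)
def tf(p,P): c,s=np.cos(p[2]),np.sin(p[2]); P=np.array(P,float); return np.c_[p[0]+c*P[:,0]-s*P[:,1],p[1]+s*P[:,0]+c*P[:,1],P[:,2]]
def fit(obs,p0):
    f=lambda p:np.concatenate([(proj(n,tf(p,P))-uv).ravel() for n,P,uv in obs])
    r=least_squares(f,p0,loss='soft_l1'); return r.x,f(r.x)
E
python3 - <<'E'
from fit import *
a,b=.125,.1
J=[('top',[(a,b,.018),(a,-b,.018),(-a,-b,.018),(-a,b,.018)],up([(40,97),(380,36),(462,463),(118,527)],5,(300,208))),
('side',[(a,b,.018),(-a,b,.018),(-a,-b,.018),(a,-b,.018),(a,b,0),(-a,b,0)],up([(60,455),(730,465),(668,183),(88,175),(60,482),(733,490)],6,(275,200)))]
a,b=.035,.037
S=[('top',[(a,b,.07),(a,-b,.07),(-a,-b,.07),(-a,b,.07)],up([(87,75),(275,100),(250,275),(57,247)],7,(205,235))),
('side',[(a,b,.07),(-a,b,.07),(-a,-b,.07),(a,-b,.07)],up([(73,360),(270,408),(335,265),(155,225)],5,(265,270)))]
for o,p0 in ((J,(.5,0,.2)),(S,(.5,.3,0))):
    for oo in (o,o[:1],o[1:]):
        p,r=fit(oo,p0); print(np.round(p,4)); print(np.round(r.reshape(-1,2),1).tolist())
pj=fit(J,(.5,0,.2))[0]; ps=fit(S,(.5,.3,0))[0]
# facing near face top edge: jig z .084
for uv in [(97,211),(382,157),(90,183),(375,130)]:
    w=ray('top',up([uv],5,(300,208))[0],.084); d=w[:2]-pj[:2]; c,s=np.cos(pj[2]),np.sin(pj[2]); print('face',uv,d@[c,s],d@[-s,c])
for uv in [(255,63),(250,277),(215,63),(212,275)]:
    w=ray('side',up([uv],6,(275,200))[0],.084); d=w[:2]-pj[:2]; print('faceS',uv,d@[c,s],d@[-s,c])
# overlay check
def dr(n,lines,img):
    for A in lines: 
        q=proj(n,A); cv2.polylines(img,[np.round((q*4+1.5)).astype(int)],True,(0,255,0),1)
def rect(p,cx,cy,hx,hy,z): return tf(p,[(cx+hx,cy+hy,z),(cx+hx,cy-hy,z),(cx-hx,cy-hy,z),(cx-hx,cy+hy,z)])
L=[rect(ps,0,0,.045,.047,0),rect(ps,0,0,.035,.037,.07),rect(ps,0,0,.018,.018,.076),rect(ps,0,0,.009,.015,.118),
 rect(pj,0,0,.125,.1,.018),rect(pj,.05,0,0.01,.08,.084),rect(pj,-.029,0,.025,.035,.058),rect(pj,-.041,0,.008,.012,.108)]
for n,(x,y,w,h) in {'top':(200,205,200,120),'side':(260,190,150,190)}.items():
    im=cv2.resize(cv2.imread(f'pics/{n}0.png'),None,fx=4,fy=4,interpolation=cv2.INTER_CUBIC); dr(n,L,im); im=im[y*4:(y+h)*4,x*4:(x+w)*4]
    k=min(1,600/im.shape[0],800/im.shape[1]);cv2.imwrite(f'pics/ov_{n}.png',cv2.resize(im,None,fx=k,fy=k))
E
```

```text
[ 0.5488 -0.0599  0.1932]
[[-0.2, 0.1], [0.2, -0.3], [0.5, 0.2], [0.2, 0.4], [-0.6, -0.8], [1.3, -0.4], [0.0, 0.1], [-0.1, -0.3], [-0.4, 1.2], [-0.2, 1.9]]
[ 0.549  -0.0594  0.1903]
[[-0.2, -0.1], [0.2, -0.3], [0.2, 0.2], [-0.1, 0.2]]
[ 0.5489 -0.061   0.1959]
[[-0.4, -1.0], [1.4, -0.8], [-0.1, -0.2], [-0.1, -0.5], [-0.2, 1.0], [-0.1, 1.5]]
[ 0.5551  0.2778 -0.1291]
[[-0.3, -0.0], [-0.5, 0.1], [-0.8, 0.4], [0.1, 0.7], [-0.6, -0.6], [0.1, 0.4], [0.6, -0.6], [-0.9, -1.8]]
[ 0.556   0.2768 -0.1318]
[[0.1, -0.3], [-0.1, -0.1], [-0.4, 0.1], [0.4, 0.3]]
[ 0.5545  0.279  -0.1282]
[[-0.4, -0.1], [0.4, 1.0], [0.8, -0.1], [-0.7, -1.3]]
face (97, 211) 0.051706699838812445 0.07999668218952309
face (382, 157) 0.05232803688056144 -0.07864181866881922
face (90, 183) 0.06744355557588051 0.08096205683903648
face (375, 130) 0.06757032728708565 -0.0776815234289819
faceS (255, 63) 0.05412153439255123 -0.07941589772719913
faceS (250, 277) 0.05534348361352895 0.08285443404850433
faceS (215, 63) 0.07052536604174743 -0.07877127096554745
faceS (212, 275) 0.06900039326616389 0.08198819627858428
```

View pics/ov_top.png

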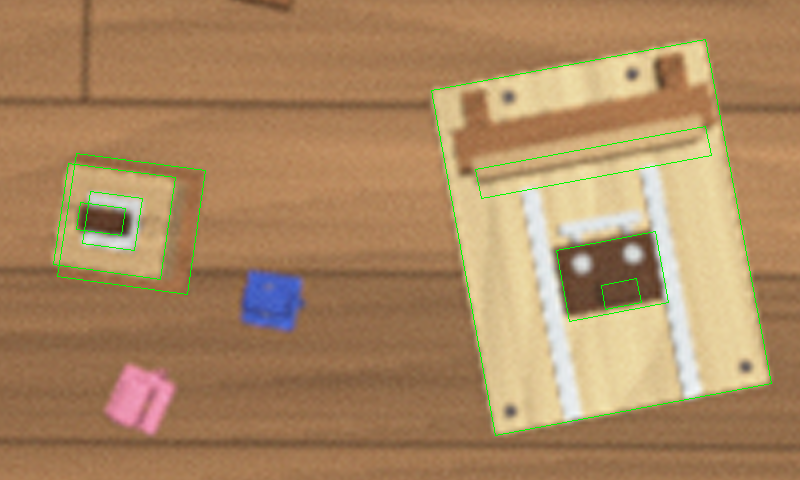

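View pics/ov_side.png

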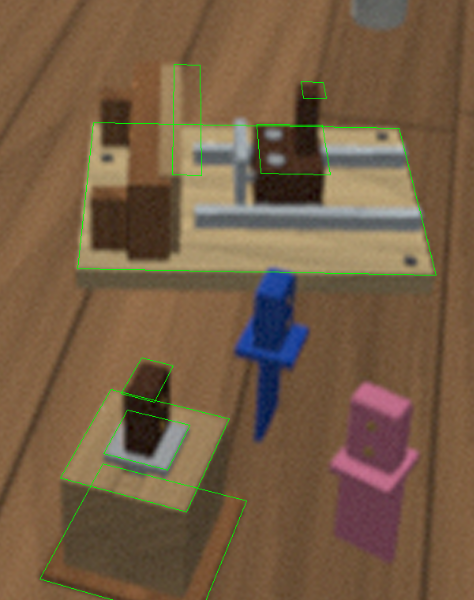

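```bash
python3 - <<'E'
from fit import *
a=.018
F=[('top',[(a,a,.076),(a,-a,.076),(-a,-a,.076),(-a,a,.076)],up([(119,125),(215,138),(201,228),(105,214)],7,(205,235))),
('side',[(a,a,.076),(-a,a,.076),(-a,-a,.076)],up([(141,319),(238,347),(274,277)],5,(265,270)))]
for o in (F,F[:1],F[1:]):
    p,r=fit(o,(.55,.28,-.1)); print(np.round(p,4),np.round(r.reshape(-1,2),1).tolist())
from scipy.spatial.transform import Rotation as R
s=status.observe(); M=R.from_rotvec(s['ee_rot']).as_matrix(); print(M.round(3))
print('to stand above', M.T@(np.array([.5545,.278,.15])-s['ee_pos']))
E
```

```text
[ 0.5549  0.2788 -0.1412] [[0.3, -0.2], [-0.4, -0.1], [-0.5, 0.1], [0.2, 0.1], [-0.6, 0.0], [0.3, -0.1], [0.3, -0.3]]
[ 0.5549  0.2785 -0.1316] [[0.3, -0.1], [-0.3, -0.1], [-0.3, 0.1], [0.3, 0.2]]
[ 0.5549  0.2791 -0.1478] [[-0.6, 0.1], [0.2, 0.0], [0.3, -0.1]]
[[-0.97   0.244 -0.001]
 [ 0.244  0.97  -0.002]
 [ 0.    -0.002 -1.   ]]
to stand above [-0.46980479 -0.19456124  0.09154479]
```

send_rows:
  series:
    - {"translation":[-0.06,-0.025,0.0],"twist":0,"fingers":1}
    - {"translation":[-0.12,-0.05,0.0],"twist":0,"fingers":1}
    - {"translation":[-0.18,-0.075,0.01],"twist":0,"fingers":1}
    - {"translation":[-0.24,-0.1,0.02],"twist":-0.04,"fingers":1}
    - {"translation":[-0.3,-0.125,0.03],"twist":-0.06,"fingers":1}
    - {"translation":[-0.36,-0.15,0.04],"twist":-0.08,"fingers":1}
    - {"translation":[-0.42,-0.175,0.05],"twist":-0.112,"fingers":1}
    - {"translation":[-0.47,-0.194,0.07],"twist":-0.112,"fingers":1}

```text
clock: 0.77
ee_pos: [0.4131, 0.3826, 0.2079]
ee_rot: [0.209, 3.134, 0.0]
wrist_force: [0.6, 0.2, 0.2]
width: 0.0853
```

send_rows:
  series:
    - {"translation":[0,0,0],"twist":0,"fingers":1}
    - {"translation":[0,0,0],"twist":0,"fingers":1}
    - {"translation":[0,0,0],"twist":0,"fingers":1}
    - {"translation":[0,0,0],"twist":0,"fingers":1}
    - {"translation":[0,0,0],"twist":0,"fingers":1}
    - {"translation":[0,0,0],"twist":0,"fingers":1}
    - {"translation":[0,0,0],"twist":0,"fingers":1}
    - {"translation":[0,0,0],"twist":0,"fingers":1}

```text
clock: 1.43
ee_pos: [0.4113, 0.3846, 0.2082]
ee_rot: [0.21, 3.134, 0.0]
wrist_force: [0.5, -0.2, -0.3]
width: 0.0856
```

```bash
cat >> h.py <<'E'
from scipy.spatial.transform import Rotation as Rot
def to(x,y,z,yaw=None):
    s=status.observe(); M=Rot.from_rotvec(s['ee_rot']).as_matrix()
    cur=np.arctan2(M[1,1],M[0,1]); print('t',s['clock'],'yawY',cur,'pos',s['ee_pos'].round(4) if hasattr(s['ee_pos'],'round') else s['ee_pos'])
    print('delta',np.round(M.T@(np.array([x,y,z])-s['ee_pos']),4),'twist',None if yaw is None else -(yaw-cur), 'F',np.round(s['wrist_force'],1))
E
python3 -c "
from h import *
to(.555,.2787,.15,np.pi/2-.135)"
```

```text
t 1.4333 yawY 1.4372167910464568 pos [0.4113 0.3846 0.2082]
delta [-0.1565 -0.0859  0.0582] twist 0.0014204642515602828 F [ 0.5 -0.2 -0.3]
```

send_rows:
  series:
    - {"translation":[-0.035,-0.02,0.01],"twist":0,"fingers":1}
    - {"translation":[-0.07,-0.04,0.02],"twist":0,"fingers":1}
    - {"translation":[-0.105,-0.06,0.03],"twist":0,"fingers":1}
    - {"translation":[-0.135,-0.075,0.04],"twist":0,"fingers":1}
    - {"translation":[-0.1565,-0.0859,0.05],"twist":0,"fingers":1}
    - {"translation":[-0.1565,-0.0859,0.058],"twist":0,"fingers":1}
    - {"translation":[-0.1565,-0.0859,0.058],"twist":0,"fingers":1}
    - {"translation":[-0.1565,-0.0859,0.058],"twist":0,"fingers":1}

```text
clock: 2.1
ee_pos: [0.5546, 0.2784, 0.1494]
ee_rot: [-0.211, -3.133, 0.0]
wrist_force: [0.0, 0.8, -0.4]
width: 0.0852
```

```bash
python3 -c "
from h import *
to(.555,.2787,.095,np.pi/2-.135)
im=imaging.snapshot('side'); cv2.imwrite('pics/s1.png',cv2.resize(im[180:400,200:420],None,fx=2.7,fy=2.7))"
```

```text
t 2.1 yawY 1.4363305163372226 pos [0.5546 0.2784 0.1494]
delta [-0.0005  0.0004  0.0544] twist 0.0005341895423260912 F [ 0.   0.8 -0.4]
```

View pics/s1.png

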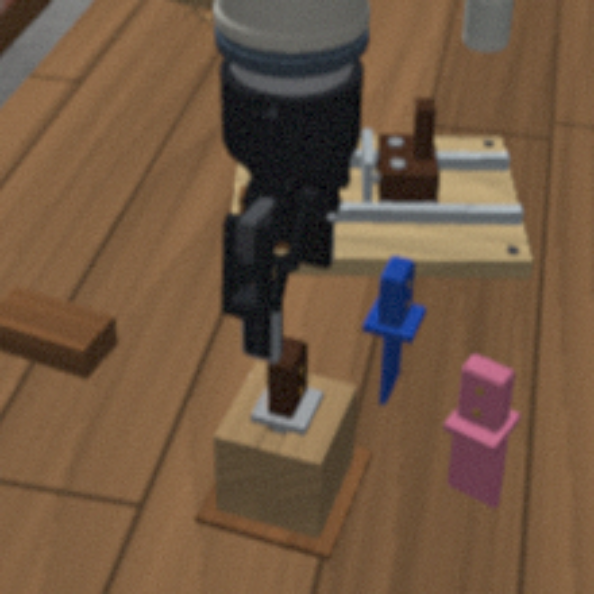

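```bash
python3 -c "
from h import *
u=np.array([np.sin(.135),np.cos(.135)])
for z in (.139,.151):
  for d in (.0425,.057):
    P=[*(np.array([.5546,.2784])+d*u),z]; q=(proj('side',P)[0]-[200,180])*2.7; print(z,d,q)
q=(proj('side',[.555,.2787,.118])[0]-[200,180])*2.7; print('handle top',q)"
```

```text
0.139 0.0425 [262.21618889 369.14788535]
0.139 0.057 [252.86399933 385.55455677]
0.151 0.0425 [262.1152527  353.11402997]
0.151 0.057 [252.67057022 369.40065013]
handle top [286.90437881 351.10317567]
```

send_rows:
  series:
    - {"translation":[-0.0005,0.0004,0.02],"twist":0,"fingers":1}
    - {"translation":[-0.0005,0.0004,0.04],"twist":0,"fingers":1}
    - {"translation":[-0.0005,0.0004,0.054],"twist":0,"fingers":1}
    - {"translation":[-0.0005,0.0004,0.054],"twist":0,"fingers":1}
    - {"translation":[-0.0005,0.0004,0.054],"twist":0,"fingers":0.4}
    - {"translation":[-0.0005,0.0004,0.054],"twist":0,"fingers":0.2}
    - {"translation":[-0.0005,0.0004,0.054],"twist":0,"fingers":0}
    - {"translation":[-0.0005,0.0004,0.054],"twist":0,"fingers":0}

```text
clock: 2.82
ee_pos: [0.5565, 0.2786, 0.0977]
ee_rot: [0.211, 3.132, 0.002]
wrist_force: [-0.9, -0.3, -0.2]
width: 0.0386
```

send_rows:
  series:
    - {"translation":[0,0,0],"twist":0,"fingers":0}
    - {"translation":[0,0,0],"twist":0,"fingers":0}
    - {"translation":[0,0,0],"twist":0,"fingers":0}
    - {"translation":[0,0,0],"twist":0,"fingers":0}
    - {"translation":[0,0,-0.01],"twist":0,"fingers":0}
    - {"translation":[0,0,-0.03],"twist":0,"fingers":0}
    - {"translation":[0,0,-0.06],"twist":0,"fingers":0}
    - {"translation":[0,0,-0.1],"twist":0,"fingers":0}

```text
clock: 3.48
ee_pos: [0.5543, 0.2775, 0.1931]
ee_rot: [-0.211, -3.127, 0.006]
wrist_force: [1.2, 0.2, -1.5]
width: 0.029
```

```bash
python3 -c "
from h import *
c,s=np.cos(.193),np.sin(.193)
X=np.array([.5489,-.0599])
T=X+.038*np.array([c,s]); print(T)
to(T[0],T[1],.195,np.pi/2+.193)
im=imaging.snapshot('side'); cv2.imwrite('pics/s2.png',cv2.resize(im[180:400,200:420],None,fx=2.7,fy=2.7))"
```

```text
[ 0.58619446 -0.05261145]
t 3.4833 yawY 1.43587345570407 pos [0.5543 0.2775 0.1931]
delta [-0.076  -0.3228 -0.0011] twist -0.32792287109082663 F [ 1.2  0.2 -1.5]
```

View pics/s2.png

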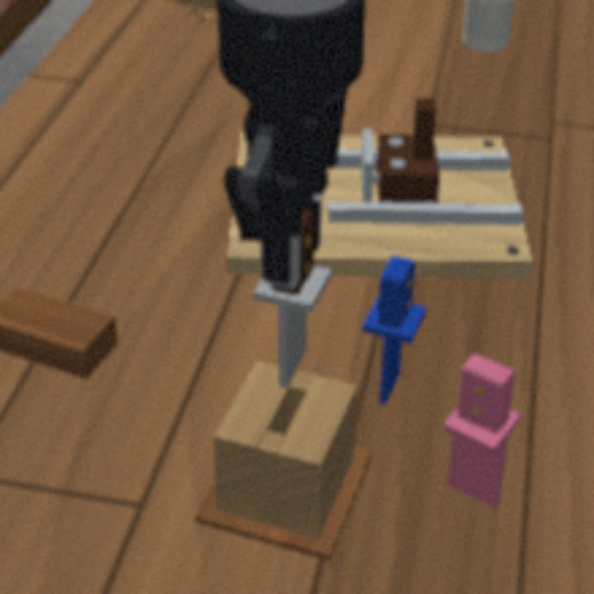

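send_rows:
  series:
    - {"translation":[0,0,-0.03],"twist":0,"fingers":0}
    - {"translation":[0,-0.03,-0.06],"twist":0,"fingers":0}
    - {"translation":[-0.015,-0.065,-0.06],"twist":-0.06,"fingers":0}
    - {"translation":[-0.025,-0.1,-0.06],"twist":-0.12,"fingers":0}
    - {"translation":[-0.035,-0.135,-0.06],"twist":-0.18,"fingers":0}
    - {"translation":[-0.045,-0.17,-0.06],"twist":-0.24,"fingers":0}
    - {"translation":[-0.055,-0.205,-0.06],"twist":-0.3,"fingers":0}
    - {"translation":[-0.065,-0.24,-0.06],"twist":-0.328,"fingers":0}

```text
clock: 4.2
ee_pos: [0.5878, 0.0299, 0.256]
ee_rot: [0.308, -3.126, -0.0]
wrist_force: [1.4, 0.0, -1.6]
width: 0.029
```

```bash
python3 -c "
from h import *
to(.5862,-.0526,.195,np.pi/2+.193)"
```

```text
t 4.2 yawY 1.7671094427820613 pos [0.5878 0.0299 0.256 ]
delta [ 0.0177 -0.0806  0.061 ] twist 0.003313115987164661 F [ 1.4  0.  -1.6]
```

send_rows:
  series:
    - {"translation":[0.008,-0.03,0.0],"twist":0,"fingers":0}
    - {"translation":[0.016,-0.06,0.0],"twist":0,"fingers":0}
    - {"translation":[0.0177,-0.0806,0.02],"twist":0,"fingers":0}
    - {"translation":[0.0177,-0.0806,0.04],"twist":0.003,"fingers":0}
    - {"translation":[0.0177,-0.0806,0.061],"twist":0.003,"fingers":0}
    - {"translation":[0.0177,-0.0806,0.061],"twist":0.003,"fingers":0}
    - {"translation":[0.0177,-0.0806,0.061],"twist":0.003,"fingers":0}
    - {"translation":[0.0177,-0.0806,0.061],"twist":0.003,"fingers":0}

```text
clock: 4.87
ee_pos: [0.5864, -0.0506, 0.1964]
ee_rot: [-0.299, 3.126, -0.0]
wrist_force: [-0.9, 0.3, -1.0]
width: 0.0289
```

```bash
python3 -c "
from h import *
to(.5862,-.0526,.125,np.pi/2+.193)
im=imaging.snapshot('side'); cv2.imwrite('pics/s3.png',cv2.resize(im[150:290,270:410],None,fx=4.2,fy=4.2,interpolation=cv2.INTER_CUBIC))"
```

```text
t 4.8667 yawY 1.7613815237396857 pos [ 0.5864 -0.0506  0.1964]
delta [ 0.0007 -0.0019  0.0714] twist -0.0024148030552109123 F [-0.9  0.3 -1. ]
```

View pics/s3.png

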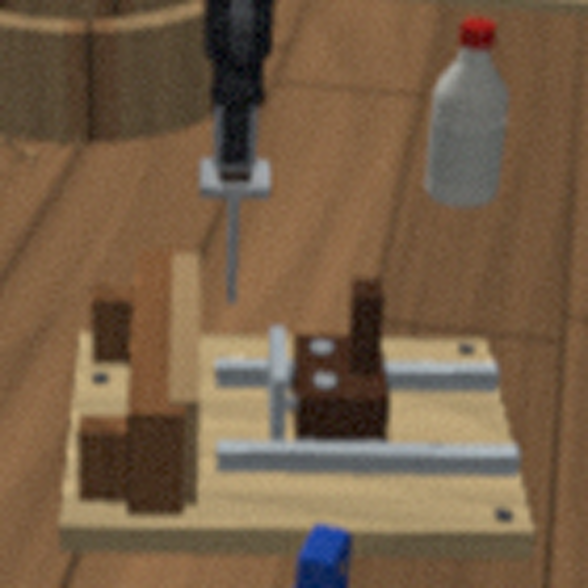

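```bash
python3 -c "
from h import *
c,s=np.cos(.193),np.sin(.193)
cv=lambda u,v:(np.array([u,v])+.5)/4.2-.5+[270,150]
for uv,z in (((232,300),.109),((236,180),.177),((198,255),.084),((196,402),.084)):
  w=ray('side',cv(*uv),z); d=w[:2]-[.5489,-.0599]; print(uv,d@[c,s],d@[-s,c])
"
```

```text
(232, 300) 0.03668626138155413 0.01858364605975208
(236, 180) 0.036512504226065154 0.012654789884723077
(198, 255) 0.05480833712029949 -0.07806637756551532
(196, 402) 0.05515025050081179 0.08121196493714887
```

send_rows:
  series:
    - {"translation":[0.0,-0.0019,0.02],"twist":-0.002,"fingers":0}
    - {"translation":[0.0,-0.0019,0.04],"twist":-0.002,"fingers":0}
    - {"translation":[0.0,-0.0019,0.06],"twist":-0.002,"fingers":0}
    - {"translation":[0.0,-0.0019,0.075],"twist":-0.002,"fingers":0}
    - {"translation":[0.0,-0.0019,0.083],"twist":-0.002,"fingers":0}
    - {"translation":[0.0,-0.0019,0.083],"twist":-0.002,"fingers":0}
    - {"translation":[-0.003,-0.0019,0.083],"twist":-0.002,"fingers":0}
    - {"translation":[-0.007,-0.0019,0.083],"twist":-0.002,"fingers":0}

```text
clock: 5.58
ee_pos: [0.5944, -0.0512, 0.1139]
ee_rot: [-0.301, 3.124, -0.001]
wrist_force: [-0.0, 0.5, -0.9]
width: 0.0294
```

```bash
python3 -c "
from h import *
to(.5862,-.0526,.125,np.pi/2+.193)
im=imaging.snapshot('side'); cv2.imwrite('pics/s4.png',cv2.resize(im[150:290,270:410],None,fx=4.2,fy=4.2,interpolation=cv2.INTER_CUBIC))"
```

```text
t 5.5833 yawY 1.7631816510022194 pos [ 0.5944 -0.0512  0.1139]
delta [ 0.0083  0.0002 -0.0111] twist -0.0006146757926772661 F [-0.   0.5 -0.9]
```

View pics/s4.png

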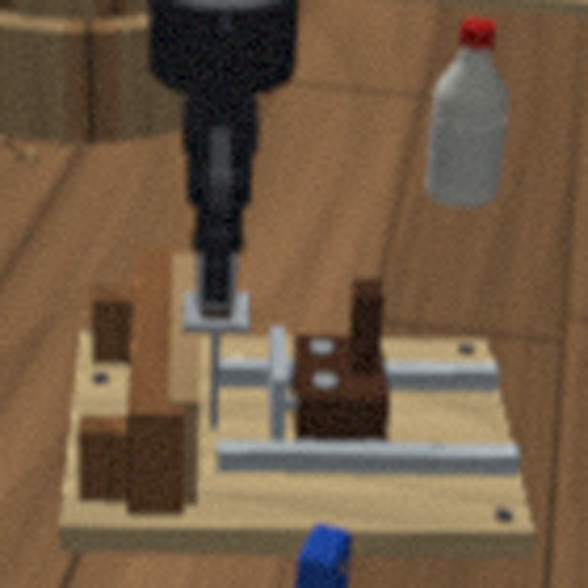

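send_rows:
  series:
    - {"translation":[-0.001,0,0],"twist":0,"fingers":0}
    - {"translation":[-0.002,0,0],"twist":0,"fingers":0}
    - {"translation":[-0.003,0,0],"twist":0,"fingers":0}
    - {"translation":[-0.004,0,0],"twist":0,"fingers":0}
    - {"translation":[-0.005,0,0],"twist":0,"fingers":0}
    - {"translation":[-0.0055,0,0],"twist":0,"fingers":0}
    - {"translation":[-0.006,0,0],"twist":0,"fingers":0}
    - {"translation":[-0.006,0,0],"twist":0,"fingers":0}

```text
clock: 6.3
ee_pos: [0.5993, -0.0502, 0.112]
ee_rot: [0.301, -3.127, -0.0]
wrist_force: [0.4, -0.2, -0.5]
width: 0.0291
```

send_rows:
  series:
    - {"translation":[-0.0003,0,0],"twist":0,"fingers":0}
    - {"translation":[-0.0006,0,0],"twist":0,"fingers":0}
    - {"translation":[-0.0009,0,0],"twist":0,"fingers":0}
    - {"translation":[-0.0012,0,0],"twist":0,"fingers":0}
    - {"translation":[-0.0015,0,0],"twist":0,"fingers":0}
    - {"translation":[-0.0015,0,0],"twist":0,"fingers":0}
    - {"translation":[-0.0015,0,0],"twist":0,"fingers":0}
    - {"translation":[-0.0015,0,0],"twist":0,"fingers":0}

```text
clock: 6.97
ee_pos: [0.6005, -0.0499, 0.112]
ee_rot: [0.301, -3.127, 0.0]
wrist_force: [-2.1, -0.3, -0.4]
width: 0.0291
```

send_rows:
  series:
    - {"translation":[-0.0003,0,0],"twist":0,"fingers":0}
    - {"translation":[-0.0006,0,0],"twist":0,"fingers":0}
    - {"translation":[-0.0009,0,0],"twist":0,"fingers":0}
    - {"translation":[-0.001,0,0],"twist":0,"fingers":0}
    - {"translation":[-0.001,0,0],"twist":0,"fingers":0}
    - {"translation":[-0.001,0,0],"twist":0,"fingers":0}
    - {"translation":[-0.001,0,0],"twist":0,"fingers":0}
    - {"translation":[-0.001,0,0],"twist":0,"fingers":0}

```text
clock: 7.63
ee_pos: [0.6007, -0.0499, 0.112]
ee_rot: [0.301, -3.124, 0.0]
wrist_force: [-7.7, -0.3, 1.9]
width: 0.0288
```

```bash
python3 -c "
from h import *
to(.5862,-.0526,.125,np.pi/2+.193);print(status.observe()['moment'])
im=imaging.snapshot('side'); cv2.imwrite('pics/s5.png',cv2.resize(im[150:290,270:410],None,fx=4.2,fy=4.2,interpolation=cv2.INTER_CUBIC))"
```

```text
t 7.6333 yawY 1.7628776878912271 pos [ 0.6007 -0.0499  0.112 ]
delta [ 0.0148  0.0001 -0.013 ] twist -0.0009186389036694997 F [-7.7 -0.3  1.9]
[-0.14894216  1.24315349  0.03919775]
```

View pics/s5.png

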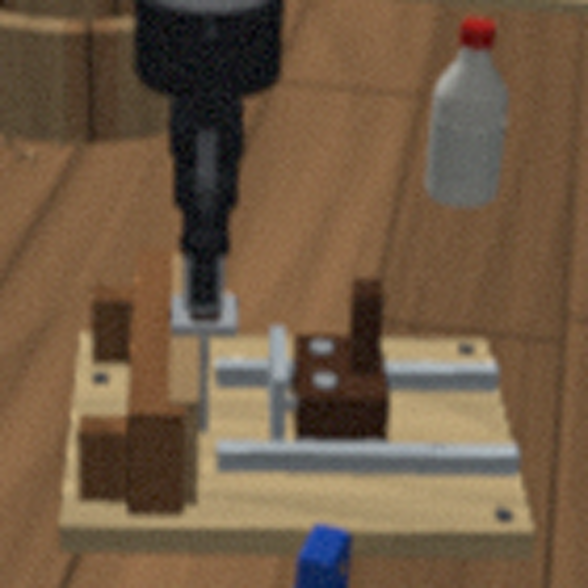

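send_rows:
  series:
    - {"translation":[0.001,0,0],"twist":0,"fingers":0}
    - {"translation":[0.001,0,0.001],"twist":0,"fingers":0}
    - {"translation":[0.001,0,0.0015],"twist":0,"fingers":0}
    - {"translation":[0.001,0,0.002],"twist":0,"fingers":0}
    - {"translation":[0.001,0,0.0025],"twist":0,"fingers":0}
    - {"translation":[0.001,0,0.003],"twist":0,"fingers":0}
    - {"translation":[0.001,0,0.003],"twist":0,"fingers":0}
    - {"translation":[0.001,0,0.003],"twist":0,"fingers":0}

```text
clock: 8.35
ee_pos: [0.6006, -0.05, 0.1115]
ee_rot: [-0.302, 3.126, -0.001]
wrist_force: [-7.9, -0.1, 10.9]
width: 0.0293
```

send_rows:
  series:
    - {"translation":[0.0005,0,-0.001],"twist":0,"fingers":0}
    - {"translation":[0.001,0,-0.0015],"twist":0,"fingers":0}
    - {"translation":[0.001,0,-0.0015],"twist":0,"fingers":0}
    - {"translation":[0.001,0,-0.0015],"twist":0,"fingers":0.5}
    - {"translation":[0.001,0,-0.0015],"twist":0,"fingers":0.6}
    - {"translation":[0.001,0,-0.0015],"twist":0,"fingers":0.8}
    - {"translation":[0.001,0,-0.0015],"twist":0,"fingers":0.8}
    - {"translation":[0.001,0,-0.0015],"twist":0,"fingers":0.8}

```text
clock: 9.02
ee_pos: [0.5998, -0.0501, 0.1101]
ee_rot: [0.301, -3.127, -0.0]
wrist_force: [0.9, 0.1, -0.2]
width: 0.0683
```

send_rows:
  series:
    - {"translation":[0,0,-0.02],"twist":0,"fingers":0.8}
    - {"translation":[0,0,-0.045],"twist":0,"fingers":0.8}
    - {"translation":[0,0,-0.07],"twist":0,"fingers":0.5}
    - {"translation":[0.03,0,-0.08],"twist":0,"fingers":0}
    - {"translation":[0.06,0,-0.08],"twist":0,"fingers":0}
    - {"translation":[0.09,0,-0.08],"twist":0,"fingers":0}
    - {"translation":[0.12,0,-0.08],"twist":0,"fingers":0}
    - {"translation":[0.13,0,-0.08],"twist":0,"fingers":0}

```text
clock: 9.68
ee_pos: [0.4696, -0.0754, 0.1908]
ee_rot: [0.3, -3.127, 0.001]
wrist_force: [-0.1, -0.5, 0.5]
width: 0.0
```

```bash
python3 -c "
from h import *
to(.5862,-.0526,.125,np.pi/2+.193)
im=imaging.snapshot('side'); cv2.imwrite('pics/s6.png',cv2.resize(im[150:290,270:410],None,fx=4.2,fy=4.2,interpolation=cv2.INTER_CUBIC))
im=imaging.snapshot('top'); cv2.imwrite('pics/t6.png',cv2.resize(im[208:318,300:400],None,fx=5,fy=5,interpolation=cv2.INTER_CUBIC))"
```

```text
t 9.6833 yawY 1.7623072271055462 pos [ 0.4696 -0.0754  0.1908]
delta [-0.1188  0.0002  0.0658] twist -0.0014890996893504038 F [-0.1 -0.5  0.5]
```

View pics/s6.png

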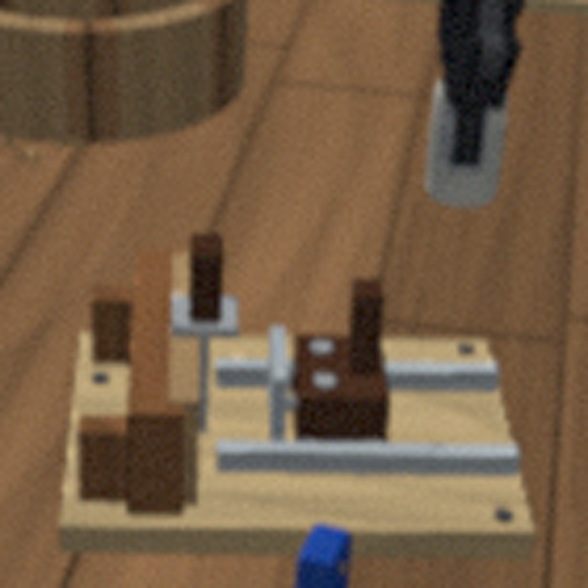

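View pics/t6.png

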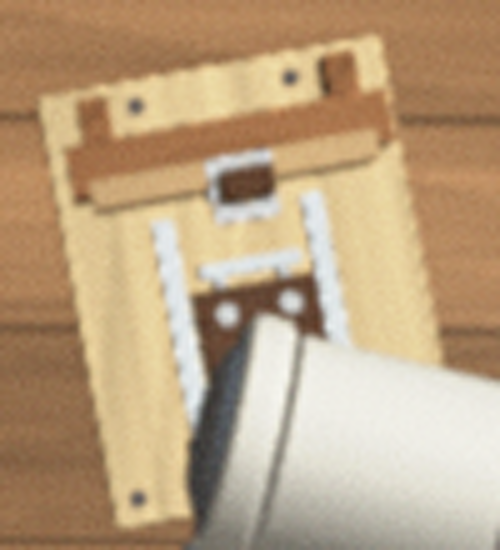

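The side picture shows the feeler upright at the facing, with its collar (204,313) on the facing's top. The top picture shows the collar straddling the facing edge at (243,183), square to it. The fingers are now behind the post, so I lower them there.

send_rows:
  series:
    - {"translation":[0,0,0.02],"twist":0,"fingers":0}
    - {"translation":[0,0,0.045],"twist":0,"fingers":0}
    - {"translation":[0,0,0.07],"twist":0,"fingers":0}
    - {"translation":[0,0,0.09],"twist":0,"fingers":0}
    - {"translation":[0,0,0.096],"twist":0,"fingers":0}
    - {"translation":[-0.003,0,0.096],"twist":0,"fingers":0}
    - {"translation":[-0.006,0,0.096],"twist":0,"fingers":0}
    - {"translation":[-0.006,0,0.096],"twist":0,"fingers":0}

```text
clock: 10.45
ee_pos: [0.4797, -0.0738, 0.0963]
ee_rot: [-0.302, 3.124, -0.001]
wrist_force: [0.7, -0.0, 0.4]
width: 0.0
```

```bash
python3 -c "
from h import *
to(.5862,-.0526,.125,np.pi/2+.193)
im=imaging.snapshot('side'); cv2.imwrite('pics/s7.png',cv2.resize(im[150:290,270:410],None,fx=4.2,fy=4.2,interpolation=cv2.INTER_CUBIC))"
```

```text
t 10.45 yawY 1.7632605539715893 pos [ 0.4797 -0.0738  0.0963]
delta [-0.1087  0.0004 -0.0284] twist -0.0005357728233073011 F [ 0.7 -0.   0.4]
```

View pics/s7.png

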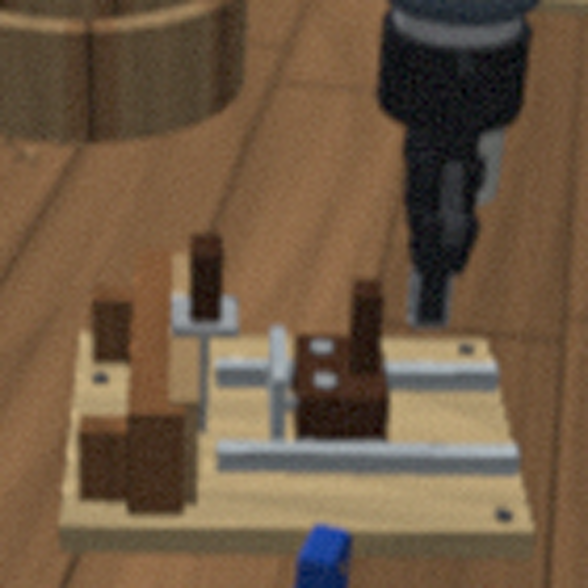

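send_rows:
  series:
    - {"translation":[-0.004,0,0],"twist":0,"fingers":0}
    - {"translation":[-0.008,0,0],"twist":0,"fingers":0}
    - {"translation":[-0.011,0,0],"twist":0,"fingers":0}
    - {"translation":[-0.014,0,0],"twist":0,"fingers":0}
    - {"translation":[-0.016,0,0],"twist":0,"fingers":0}
    - {"translation":[-0.018,0,0],"twist":0,"fingers":0}
    - {"translation":[-0.02,0,0],"twist":0,"fingers":0}
    - {"translation":[-0.022,0,0],"twist":0,"fingers":0}

```text
clock: 11.17
ee_pos: [0.4981, -0.0699, 0.0947]
ee_rot: [0.3, -3.123, 0.0]
wrist_force: [-9.4, -1.4, 5.7]
width: -0.0001
```

send_rows:
  series:
    - {"translation":[-0.002,0,0],"twist":0,"fingers":0}
    - {"translation":[-0.004,0,0],"twist":0,"fingers":0}
    - {"translation":[-0.006,0,0],"twist":0,"fingers":0}
    - {"translation":[-0.008,0,0],"twist":0,"fingers":0}
    - {"translation":[-0.01,0,0],"twist":0,"fingers":0}
    - {"translation":[-0.012,0,0],"twist":0,"fingers":0}
    - {"translation":[-0.014,0,0],"twist":0,"fingers":0}
    - {"translation":[-0.016,0,0],"twist":0,"fingers":0}

```text
clock: 11.83
ee_pos: [0.5138, -0.0668, 0.0947]
ee_rot: [0.3, -3.123, 0.0]
wrist_force: [-9.6, -0.4, 4.4]
width: -0.0003
```

```bash
python3 -c "
from h import *
to(.5862,-.0526,.125,np.pi/2+.193)
im=imaging.snapshot('side'); cv2.imwrite('pics/s8.png',cv2.resize(im[150:290,270:410],None,fx=4.2,fy=4.2,interpolation=cv2.INTER_CUBIC))"
```

```text
t 11.8333 yawY 1.7625983859870797 pos [ 0.5138 -0.0668  0.0947]
delta [-0.0737  0.0001 -0.0307] twist -0.0011979408078168774 F [-9.6 -0.4  4.4]
```

View pics/s8.png

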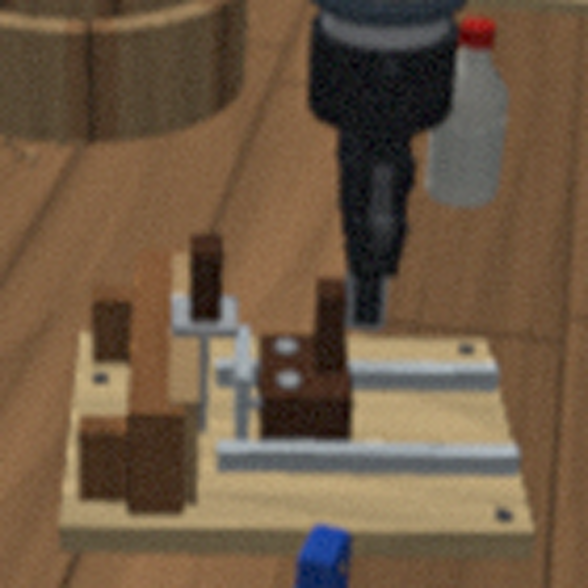

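send_rows:
  series:
    - {"translation":[-0.0015,0,0],"twist":0,"fingers":0}
    - {"translation":[-0.003,0,0],"twist":0,"fingers":0}
    - {"translation":[-0.0045,0,0],"twist":0,"fingers":0}
    - {"translation":[-0.006,0,0],"twist":0,"fingers":0}
    - {"translation":[-0.007,0,0],"twist":0,"fingers":0}
    - {"translation":[-0.008,0,0],"twist":0,"fingers":0}
    - {"translation":[-0.009,0,0],"twist":0,"fingers":0}
    - {"translation":[-0.01,0,0],"twist":0,"fingers":0}

```text
clock: 12.55
ee_pos: [0.5236, -0.0648, 0.0946]
ee_rot: [0.3, -3.123, -0.0]
wrist_force: [-8.5, -1.1, 5.8]
width: 0.0001
```

send_rows:
  series:
    - {"translation":[-0.0004,0,0],"twist":0,"fingers":0}
    - {"translation":[-0.0008,0,0],"twist":0,"fingers":0}
    - {"translation":[-0.0012,0,0],"twist":0,"fingers":0}
    - {"translation":[-0.0016,0,0],"twist":0,"fingers":0}
    - {"translation":[-0.002,0,0],"twist":0,"fingers":0}
    - {"translation":[-0.0024,0,0],"twist":0,"fingers":0}
    - {"translation":[-0.0027,0,0],"twist":0,"fingers":0}
    - {"translation":[-0.003,0,0],"twist":0,"fingers":0}

```text
clock: 13.22
ee_pos: [0.5265, -0.0643, 0.0947]
ee_rot: [0.3, -3.123, -0.0]
wrist_force: [-9.5, -1.1, 5.1]
width: -0.0001
```

```bash
python3 -c "
from h import *
to(.5862,-.0526,.125,np.pi/2+.193)
im=imaging.snapshot('side'); cv2.imwrite('pics/s9.png',cv2.resize(im[150:290,270:410],None,fx=4.2,fy=4.2,interpolation=cv2.INTER_CUBIC))"
```

```text
t 13.2167 yawY 1.7626565957202696 pos [ 0.5265 -0.0643  0.0947]
delta [-0.0607  0.0001 -0.0306] twist -0.0011397310746270595 F [-9.5 -1.1  5.1]
```

View pics/s9.png

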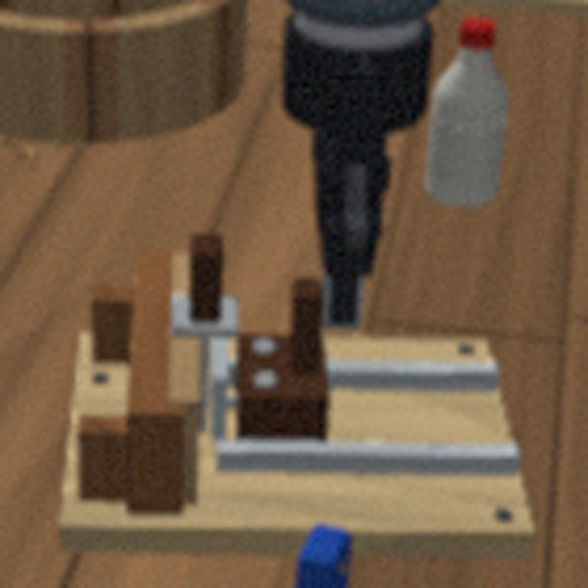

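send_rows:
  series:
    - {"translation":[-0.0003,0,0],"twist":0,"fingers":0}
    - {"translation":[-0.0006,0,0],"twist":0,"fingers":0}
    - {"translation":[-0.0009,0,0],"twist":0,"fingers":0}
    - {"translation":[-0.0012,0,0],"twist":0,"fingers":0}
    - {"translation":[-0.0014,0,0],"twist":0,"fingers":0}
    - {"translation":[-0.0016,0,0],"twist":0,"fingers":0}
    - {"translation":[-0.0018,0,0],"twist":0,"fingers":0}
    - {"translation":[-0.002,0,0],"twist":0,"fingers":0}

```text
clock: 13.93
ee_pos: [0.5284, -0.0639, 0.0946]
ee_rot: [0.301, -3.123, -0.0]
wrist_force: [-8.9, -1.1, 5.9]
width: 0.0
```

```bash
python3 -c "
from h import *
to(.5862,-.0526,.125,np.pi/2+.193)"
```

```text
t 13.9333 yawY 1.7626984432601926 pos [ 0.5284 -0.0639  0.0946]
delta [-0.0587  0.     -0.0306] twist -0.0010978835347039695 F [-8.9 -1.1  5.9]
```

send_rows:
  series:
    - {"translation":[-0.0002,0,0],"twist":0,"fingers":0}
    - {"translation":[-0.0004,0,0],"twist":0,"fingers":0}
    - {"translation":[-0.0006,0,0],"twist":0,"fingers":0}
    - {"translation":[-0.0008,0,0],"twist":0,"fingers":0}
    - {"translation":[-0.001,0,0],"twist":0,"fingers":0}
    - {"translation":[-0.0012,0,0],"twist":0,"fingers":0}
    - {"translation":[-0.0014,0,0],"twist":0,"fingers":0}
    - {"translation":[-0.0015,0,0],"twist":0,"fingers":0}

```text
clock: 14.6
ee_pos: [0.5295, -0.0637, 0.0947]
ee_rot: [0.3, -3.122, -0.0]
wrist_force: [-12.0, -1.0, 6.5]
width: 0.0001
```

```bash
python3 -c "
from h import *
to(.5862,-.0526,.125,np.pi/2+.193)
im=imaging.snapshot('side'); cv2.imwrite('pics/s10.png',cv2.resize(im[150:290,270:410],None,fx=4.2,fy=4.2,interpolation=cv2.INTER_CUBIC))"
```

```text
t 14.6 yawY 1.7625240604902805 pos [ 0.5295 -0.0637  0.0947]
delta [-0.0577  0.0001 -0.0306] twist -0.0012722663046160765 F [-12.   -1.    6.5]
```

View pics/s10.png

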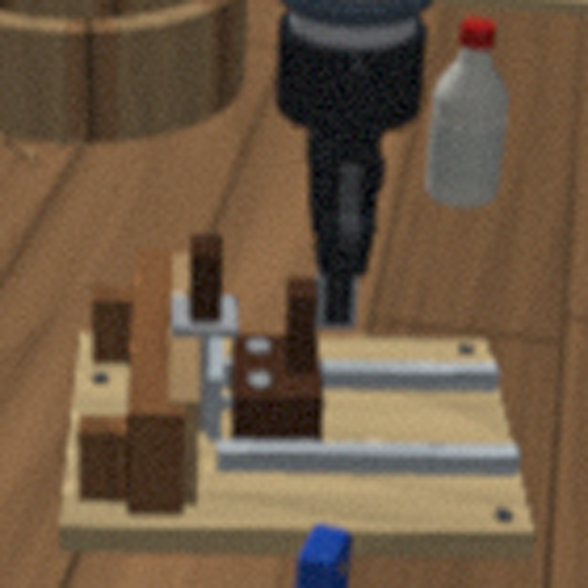

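send_rows:
  series:
    - {"translation":[-0.0002,0,0],"twist":0,"fingers":0}
    - {"translation":[-0.0004,0,0],"twist":0,"fingers":0}
    - {"translation":[-0.0006,0,0],"twist":0,"fingers":0}
    - {"translation":[-0.0008,0,0],"twist":0,"fingers":0}
    - {"translation":[-0.0008,0,0],"twist":0,"fingers":0}
    - {"translation":[-0.0008,0,0],"twist":0,"fingers":0}
    - {"translation":[-0.0008,0,0],"twist":0,"fingers":0}
    - {"translation":[-0.0008,0,0],"twist":0,"fingers":0}

```text
clock: 15.32
ee_pos: [0.53, -0.0636, 0.0947]
ee_rot: [0.3, -3.121, -0.0]
wrist_force: [-12.6, -1.7, 7.5]
width: 0.0
```

```bash
python3 -c "
from h import *
to(.5862,-.0526,.125,np.pi/2+.193)"
```

```text
t 15.3167 yawY 1.7625684204804917 pos [ 0.53   -0.0636  0.0947]
delta [-0.0571  0.0001 -0.0307] twist -0.0012279063144049474 F [-12.6  -1.7   7.5]
```

send_rows:
  series:
    - {"translation":[-0.0002,0,0],"twist":0,"fingers":0}
    - {"translation":[-0.0004,0,0],"twist":0,"fingers":0}
    - {"translation":[-0.0006,0,0],"twist":0,"fingers":0}
    - {"translation":[-0.0006,0,0],"twist":0,"fingers":0}
    - {"translation":[-0.0006,0,0],"twist":0,"fingers":0}
    - {"translation":[-0.0006,0,0],"twist":0,"fingers":0}
    - {"translation":[-0.0006,0,0],"twist":0,"fingers":0}
    - {"translation":[-0.0006,0,0],"twist":0,"fingers":0}

```text
clock: 15.98
ee_pos: [0.5303, -0.0635, 0.0947]
ee_rot: [0.3, -3.12, -0.0]
wrist_force: [-13.8, -1.8, 8.2]
width: -0.0001
```

```bash
python3 -c "
from h import *
to(.5862,-.0526,.125,np.pi/2+.193)"
```

```text
t 15.9833 yawY 1.7624526538197953 pos [ 0.5303 -0.0635  0.0947]
delta [-0.0567  0.0001 -0.0307] twist -0.0013436729751012955 F [-13.8  -1.8   8.2]
```

send_rows:
  series:
    - {"translation":[-0.0002,0,0],"twist":0,"fingers":0}
    - {"translation":[-0.0004,0,0],"twist":0,"fingers":0}
    - {"translation":[-0.0004,0,0],"twist":0,"fingers":0}
    - {"translation":[-0.0004,0,0],"twist":0,"fingers":0}
    - {"translation":[-0.0004,0,0],"twist":0,"fingers":0}
    - {"translation":[-0.0004,0,0],"twist":0,"fingers":0}
    - {"translation":[-0.0004,0,0],"twist":0,"fingers":0}
    - {"translation":[-0.0004,0,0],"twist":0,"fingers":0}

```text
clock: 16.65
ee_pos: [0.5306, -0.0634, 0.0947]
ee_rot: [0.3, -3.12, -0.0]
wrist_force: [-13.3, -1.0, 8.2]
width: 0.0001
```

send_rows:
  series:
    - {"translation":[0.001,0,0],"twist":0,"fingers":0}
    - {"translation":[0.003,0,0],"twist":0,"fingers":0}
    - {"translation":[0.006,0,0],"twist":0,"fingers":0}
    - {"translation":[0.01,0,0],"twist":0,"fingers":0}
    - {"translation":[0.014,0,-0.01],"twist":0,"fingers":0.2}
    - {"translation":[0.014,0,-0.04],"twist":0,"fingers":0.5}
    - {"translation":[0.014,0,-0.07],"twist":0,"fingers":1}
    - {"translation":[0.014,0,-0.08],"twist":0,"fingers":1}

```text
clock: 17.32
ee_pos: [0.5208, -0.066, 0.1804]
ee_rot: [-0.301, 3.12, -0.003]
wrist_force: [0.8, -0.3, 1.1]
width: 0.0484
```

```bash
python3 -c "
from h import *
to(.5998,-.0501,.1745,np.pi/2+.193)
im=imaging.snapshot('side'); cv2.imwrite('pics/s11.png',cv2.resize(im[150:290,270:410],None,fx=4.2,fy=4.2,interpolation=cv2.INTER_CUBIC))"
```

```text
t 17.3167 yawY 1.762992207037017 pos [ 0.5208 -0.066   0.1804]
delta [-0.0805  0.0006  0.0064] twist -0.00080411975787964 F [ 0.8 -0.3  1.1]
```

View pics/s11.png

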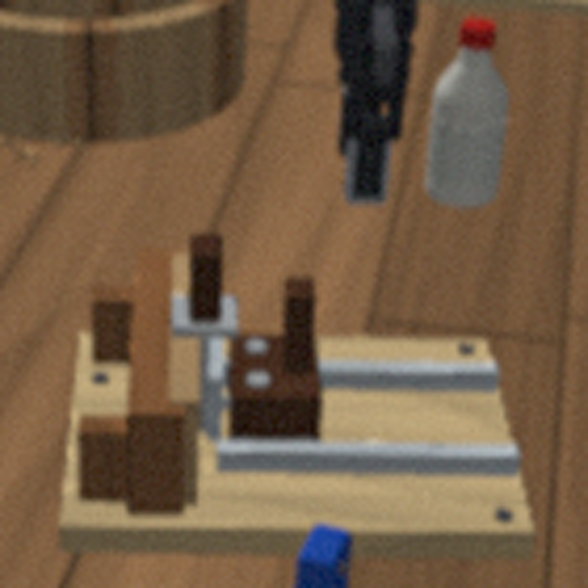

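send_rows:
  series:
    - {"translation":[-0.025,0,0],"twist":0,"fingers":1}
    - {"translation":[-0.05,0,0],"twist":0,"fingers":1}
    - {"translation":[-0.07,0.0006,0],"twist":0,"fingers":1}
    - {"translation":[-0.0805,0.0006,0],"twist":0,"fingers":1}
    - {"translation":[-0.0805,0.0006,0.01],"twist":0,"fingers":1}
    - {"translation":[-0.0805,0.0006,0.03],"twist":0,"fingers":1}
    - {"translation":[-0.0805,0.0006,0.055],"twist":0,"fingers":1}
    - {"translation":[-0.0805,0.0006,0.069],"twist":0,"fingers":1}

```text
clock: 18.03
ee_pos: [0.5965, -0.0497, 0.1013]
ee_rot: [0.301, -3.122, -0.002]
wrist_force: [-0.3, 0.6, -0.3]
width: 0.0857
```

```bash
python3 -c "
from h import *
to(.5998,-.0501,.1115,np.pi/2+.193)
im=imaging.snapshot('side'); cv2.imwrite('pics/s12.png',cv2.resize(im[150:290,270:410],None,fx=4.2,fy=4.2,interpolation=cv2.INTER_CUBIC))"
```

```text
t 18.0333 yawY 1.762937681956246 pos [ 0.5965 -0.0497  0.1013]
delta [-0.0031 -0.001  -0.0102] twist -0.0008586448386507239 F [-0.3  0.6 -0.3]
```

View pics/s12.png

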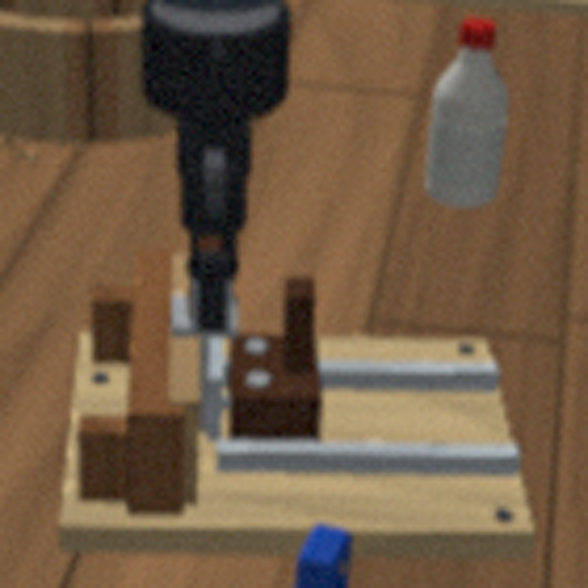

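send_rows:
  series:
    - {"translation":[-0.003,-0.001,-0.006],"twist":0,"fingers":1}
    - {"translation":[-0.003,-0.001,-0.0105],"twist":0,"fingers":1}
    - {"translation":[-0.003,-0.001,-0.0105],"twist":0,"fingers":1}
    - {"translation":[-0.003,-0.001,-0.0105],"twist":0,"fingers":1}
    - {"translation":[-0.003,-0.001,-0.0105],"twist":0,"fingers":1}
    - {"translation":[-0.003,-0.001,-0.0105],"twist":0,"fingers":1}
    - {"translation":[-0.003,-0.001,-0.0105],"twist":0,"fingers":1}
    - {"translation":[-0.003,-0.001,-0.0105],"twist":0,"fingers":1}

```text
clock: 18.75
ee_pos: [0.6016, -0.0501, 0.1161]
ee_rot: [0.302, -3.127, 0.0]
wrist_force: [-0.8, 1.0, 0.0]
width: 0.0855
```

```bash
python3 -c "
from h import *
to(.5998,-.0501,.1115,np.pi/2+.193)"
```

```text
t 18.75 yawY 1.763033838885495 pos [ 0.6016 -0.0501  0.1161]
delta [0.0018 0.0004 0.0046] twist -0.000762487909401699 F [-0.8  1.   0. ]
```

send_rows:
  series:
    - {"translation":[0.0018,0.0004,0.0045],"twist":0,"fingers":1}
    - {"translation":[0.0018,0.0004,0.0045],"twist":0,"fingers":1}
    - {"translation":[0.0018,0.0004,0.0045],"twist":0,"fingers":1}
    - {"translation":[0.0018,0.0004,0.0045],"twist":0,"fingers":0.5}
    - {"translation":[0.0018,0.0004,0.0045],"twist":0,"fingers":0.2}
    - {"translation":[0.0018,0.0004,0.0045],"twist":0,"fingers":0}
    - {"translation":[0.0018,0.0004,0.0045],"twist":0,"fingers":0}
    - {"translation":[0.0018,0.0004,0.0045],"twist":0,"fingers":0}

```text
clock: 19.42
ee_pos: [0.5999, -0.0501, 0.1119]
ee_rot: [-0.301, 3.127, -0.0]
wrist_force: [-1.4, -0.2, -0.7]
width: 0.0289
```

send_rows:
  series:
    - {"translation":[0,0,0],"twist":0,"fingers":0}
    - {"translation":[0,0,0],"twist":0,"fingers":0}
    - {"translation":[0,0,0],"twist":0,"fingers":0}
    - {"translation":[0,0,0],"twist":0,"fingers":0}
    - {"translation":[0,0,0],"twist":0,"fingers":0}
    - {"translation":[0,0,0],"twist":0,"fingers":0}
    - {"translation":[0,0,0],"twist":0,"fingers":0}
    - {"translation":[0,0,0],"twist":0,"fingers":0}

```text
clock: 20.08
ee_pos: [0.5999, -0.0501, 0.1118]
ee_rot: [-0.301, 3.127, -0.0]
wrist_force: [-1.4, 0.1, 4.2]
width: 0.0291
```

send_rows:
  series:
    - {"translation":[0,0,-0.0015],"twist":0,"fingers":0}
    - {"translation":[0,0,-0.003],"twist":0,"fingers":0}
    - {"translation":[0,0,-0.005],"twist":0,"fingers":0}
    - {"translation":[0,0,-0.007],"twist":0,"fingers":0}
    - {"translation":[0,0,-0.009],"twist":0,"fingers":0}
    - {"translation":[0,0,-0.011],"twist":0,"fingers":0}
    - {"translation":[0,0,-0.0125],"twist":0,"fingers":0}
    - {"translation":[0,0,-0.0125],"twist":0,"fingers":0}

```text
clock: 20.75
ee_pos: [0.5997, -0.0501, 0.1243]
ee_rot: [0.301, -3.127, -0.0]
wrist_force: [0.6, 0.7, -3.9]
width: 0.029
```

```bash
python3 -c "
from h import *
to(.5998,-.0501,.1115,np.pi/2+.193)
im=imaging.snapshot('side'); cv2.imwrite('pics/s13.png',cv2.resize(im[150:290,270:410],None,fx=4.2,fy=4.2,interpolation=cv2.INTER_CUBIC))
to(.5998,-.0501,.1115,np.pi/2+.193)"
```

```text
t 20.75 yawY 1.7630012709018736 pos [ 0.5997 -0.0501  0.1243]
delta [-0.0001 -0.0001  0.0128] twist -0.0007950558930229779 F [ 0.6  0.7 -3.9]
t 20.8 yawY 1.7630329846200516 pos [ 0.5997 -0.05    0.1244]
delta [-0.0001 -0.0001  0.0129] twist -0.000763342174844972 F [ 1.7 -0.1 -4.4]
```

View pics/s13.png

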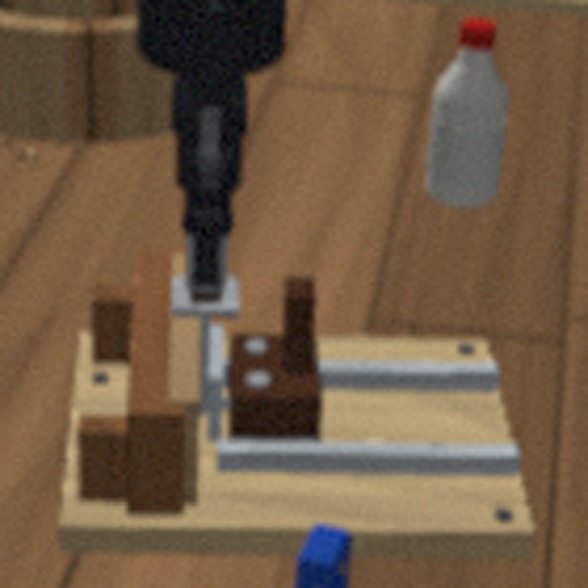

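The collar is raised, at (206,296) in the picture. The downward drag is about 4 N including the feeler's weight, so the blade is nipped. Next I push it home.

send_rows:
  series:
    - {"translation":[0,0,0.002],"twist":0,"fingers":0}
    - {"translation":[0,0,0.004],"twist":0,"fingers":0}
    - {"translation":[0,0,0.006],"twist":0,"fingers":0}
    - {"translation":[0,0,0.008],"twist":0,"fingers":0}
    - {"translation":[0,0,0.01],"twist":0,"fingers":0}
    - {"translation":[0,0,0.012],"twist":0,"fingers":0}
    - {"translation":[0,0,0.0135],"twist":0,"fingers":0}
    - {"translation":[0,0,0.0135],"twist":0,"fingers":0}

```text
clock: 21.47
ee_pos: [0.6, -0.0507, 0.1128]
ee_rot: [-0.301, 3.125, -0.003]
wrist_force: [-1.8, 0.4, 4.8]
width: 0.0293
```

send_rows:
  series:
    - {"translation":[0,0,0.0005],"twist":0,"fingers":0}
    - {"translation":[0,0,0.001],"twist":0,"fingers":0}
    - {"translation":[0,0,0.001],"twist":0,"fingers":0}
    - {"translation":[0,0,0.001],"twist":0,"fingers":0}
    - {"translation":[0,0,0.001],"twist":0,"fingers":0}
    - {"translation":[0,0,0.001],"twist":0,"fingers":0}
    - {"translation":[0,0,0.001],"twist":0,"fingers":0}
    - {"translation":[0,0,0.001],"twist":0,"fingers":0}

```text
clock: 22.13
ee_pos: [0.6, -0.0507, 0.1121]
ee_rot: [-0.301, 3.125, -0.003]
wrist_force: [-2.8, -1.2, 5.6]
width: 0.0294
```

```bash
python3 -c "
from h import *
to(.5998,-.0501,.1115,np.pi/2+.193)"
```

```text
t 22.1333 yawY 1.7626490930477792 pos [ 0.6    -0.0507  0.1121]
delta [0.0001 0.0007 0.0006] twist -0.0011472337471174487 F [-2.8 -1.2  5.6]
```

send_rows:
  series:
    - {"translation":[0,0,0.0005],"twist":0,"fingers":0}
    - {"translation":[0,0,0.001],"twist":0,"fingers":0}
    - {"translation":[0,0,0.0015],"twist":0,"fingers":0}
    - {"translation":[0,0,0.0015],"twist":0,"fingers":0}
    - {"translation":[0,0,0.0015],"twist":0,"fingers":0}
    - {"translation":[0,0,0.0015],"twist":0,"fingers":0}
    - {"translation":[0,0,0.0015],"twist":0,"fingers":0}
    - {"translation":[0,0,0.0015],"twist":0,"fingers":0}

```text
clock: 22.8
ee_pos: [0.6, -0.0508, 0.1118]
ee_rot: [-0.301, 3.125, -0.003]
wrist_force: [-5.3, -0.8, 9.8]
width: 0.0292
```

```bash
python3 -c "
from h import *
to(.5998,-.0501,.1115,np.pi/2+.193)"
```

```text
t 22.8 yawY 1.7626452547739775 pos [ 0.6    -0.0508  0.1118]
delta [0.0001 0.0007 0.0003] twist -0.0011510720209191305 F [-5.3 -0.8  9.8]
```

send_rows:
  series:
    - {"translation":[0,0,-0.0005],"twist":0,"fingers":0}
    - {"translation":[0,0,-0.001],"twist":0,"fingers":0}
    - {"translation":[0,0,-0.001],"twist":0,"fingers":0}
    - {"translation":[0,0,-0.001],"twist":0,"fingers":0.5}
    - {"translation":[0,0,-0.001],"twist":0,"fingers":0.8}
    - {"translation":[0,0,-0.001],"twist":0,"fingers":1}
    - {"translation":[0,0,-0.001],"twist":0,"fingers":1}
    - {"translation":[0,0,-0.001],"twist":0,"fingers":1}

```text
clock: 23.47
ee_pos: [0.5997, -0.0501, 0.1088]
ee_rot: [0.301, -3.127, -0.0]
wrist_force: [0.5, -0.3, -0.5]
width: 0.0846
```

send_rows:
  series:
    - {"translation":[0,0,-0.01],"twist":0,"fingers":1}
    - {"translation":[0,0,-0.03],"twist":0,"fingers":1}
    - {"translation":[0,0,-0.06],"twist":0,"fingers":1}
    - {"translation":[0,0,-0.09],"twist":0,"fingers":1}
    - {"translation":[0,0,-0.12],"twist":0,"fingers":1}
    - {"translation":[0.03,0,-0.14],"twist":0,"fingers":1}
    - {"translation":[0.06,0,-0.14],"twist":0,"fingers":1}
    - {"translation":[0.09,0,-0.14],"twist":0,"fingers":1}

```text
clock: 24.13
ee_pos: [0.5112, -0.0674, 0.2516]
ee_rot: [-0.302, 3.123, -0.002]
wrist_force: [-1.0, -0.5, -0.6]
width: 0.0856
```

send_rows:
  series:
    - {"translation":[0.03,0,0],"twist":0,"fingers":1}
    - {"translation":[0.06,0,0],"twist":0,"fingers":1}
    - {"translation":[0.06,0,0],"twist":0,"fingers":1}
    - {"translation":[0.06,0,0],"twist":0,"fingers":1}
    - {"translation":[0.06,0,0],"twist":0,"fingers":1}
    - {"translation":[0.06,0,0],"twist":0,"fingers":1}
    - {"translation":[0.06,0,0],"twist":0,"fingers":1}
    - {"translation":[0.06,0,0],"twist":0,"fingers":1}

```text
clock: 24.8
ee_pos: [0.4531, -0.0786, 0.2487]
ee_rot: [0.302, -3.126, -0.001]
wrist_force: [0.0, -0.3, -0.2]
width: 0.0853
```

```bash
python3 -c "
from h import *
to(.5998,-.0501,.1115,np.pi/2+.193)
im=imaging.snapshot('side'); cv2.imwrite('pics/s14f.png',im); cv2.imwrite('pics/s14.png',cv2.resize(im[150:290,270:410],None,fx=4.2,fy=4.2,interpolation=cv2.INTER_CUBIC))
im=imaging.snapshot('top'); cv2.imwrite('pics/t14.png',cv2.resize(im[208:318,300:400],None,fx=5,fy=5,interpolation=cv2.INTER_CUBIC))"
```

```text
t 24.8 yawY 1.763532560445099 pos [ 0.4531 -0.0786  0.2487]
delta [-0.1495 -0.0002  0.1371] twist -0.0002637663497975229 F [ 0.  -0.3 -0.2]
```

View pics/s14.png

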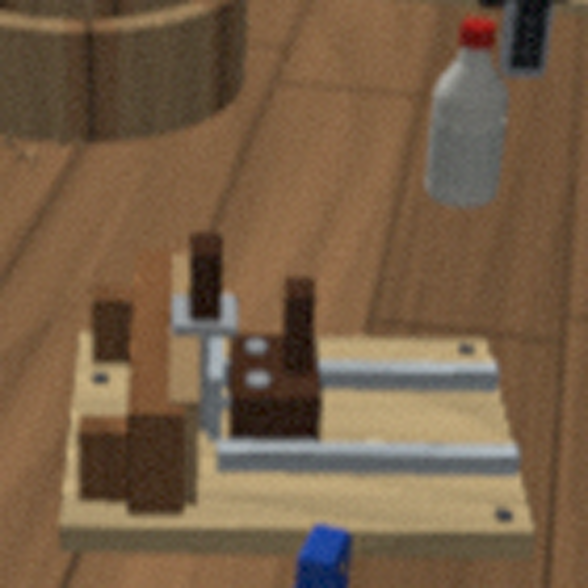

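View pics/t14.png

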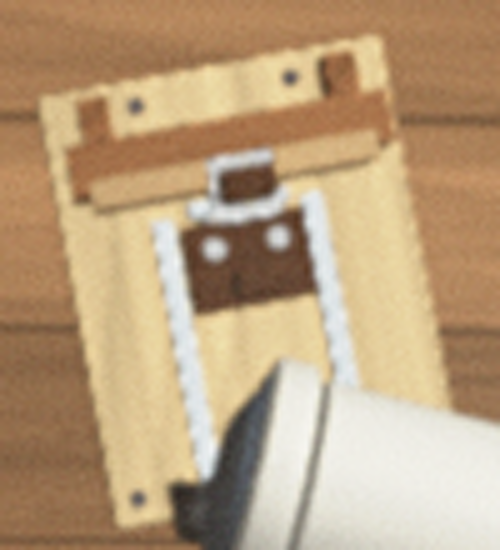

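```bash
python3 -c "
import cv2,numpy as np
g=lambda n:cv2.imread(f'pics/{n}.png',0)
ref=g('s11'); T=ref[228:336,168:242]
for n in ('s6','s7','s9','s10','s11','s14'):
  r=cv2.matchTemplate(g(n)[213:351,153:257],T,cv2.TM_CCOEFF_NORMED); _,v,_,l=cv2.minMaxLoc(r)
  x,y=l; f=lambda a,b,c:.5*(a-c)/(a-2*b+c)
  print(n,v,x-15+f(r[y,x-1],r[y,x],r[y,x+1]),y-15+f(r[y-1,x],r[y,x],r[y+1,x]))
B=ref[480:560,60:240]
for n in ('s6','s14'):
  r=cv2.matchTemplate(g(n)[470:570,50:250],B,cv2.TM_CCOEFF_NORMED); print(n,cv2.minMaxLoc(r)[3])
"
```

```text
s6 0.9931420087814331 0.21129899 0.032119982
s7 0.9934483170509338 0.21665072 0.009117226
s9 0.9935840964317322 0.23847419 0.11849693
s10 0.9963918924331665 0.026623452 0.05882264
s11 1.0 0.0009858663 -0.005678365
s14 0.9927418828010559 -0.015105132 -1.3383493
s6 (10, 10)
s14 (10, 10)
```

Matching the pictures puts the collar about 1 mm above where it first sat. That is inside the 2.5 mm tolerance, but there is time to press it home with shut fingers on the handle's top.

send_rows:
  series:
    - {"translation":[-0.03,0,0],"twist":0,"fingers":0}
    - {"translation":[-0.06,0,0],"twist":0,"fingers":0}
    - {"translation":[-0.09,0,0],"twist":0,"fingers":0}
    - {"translation":[-0.12,0,0],"twist":0,"fingers":0}
    - {"translation":[-0.14,0,0.02],"twist":0,"fingers":0}
    - {"translation":[-0.1495,0,0.04],"twist":0,"fingers":0}
    - {"translation":[-0.1495,0,0.06],"twist":0,"fingers":0}
    - {"translation":[-0.1495,0,0.08],"twist":0,"fingers":0}

```text
clock: 25.57
ee_pos: [0.6, -0.0498, 0.167]
ee_rot: [0.302, -3.126, -0.001]
wrist_force: [-0.0, 0.3, 0.2]
width: 0.0002
```

send_rows:
  series:
    - {"translation":[0,0,0],"twist":0,"fingers":0}
    - {"translation":[0,0,0],"twist":0,"fingers":0}
    - {"translation":[0,0,0],"twist":0,"fingers":0}
    - {"translation":[0,0,0],"twist":0,"fingers":0}
    - {"translation":[0,0,0],"twist":0,"fingers":0}
    - {"translation":[0,0,0],"twist":0,"fingers":0}
    - {"translation":[0,0,0],"twist":0,"fingers":0}
    - {"translation":[0,0,0],"twist":0,"fingers":0}

```text
clock: 26.23
ee_pos: [0.5994, -0.0502, 0.1696]
ee_rot: [-0.301, 3.126, -0.0]
wrist_force: [-0.1, 0.2, -0.5]
width: 0.0002
```

```bash
python3 -c "
from h import *
to(.5997,-.0503,.144,np.pi/2+.193)
im=imaging.snapshot('side'); cv2.imwrite('pics/s15.png',cv2.resize(im[150:290,270:410],None,fx=4.2,fy=4.2,interpolation=cv2.INTER_CUBIC))"
```

```text
t 26.2333 yawY 1.7628944969489215 pos [ 0.5994 -0.0502  0.1696]
delta [-0.0003 -0.0001  0.0256] twist -0.0009018298459750884 F [-0.1  0.2 -0.5]
```

View pics/s15.png

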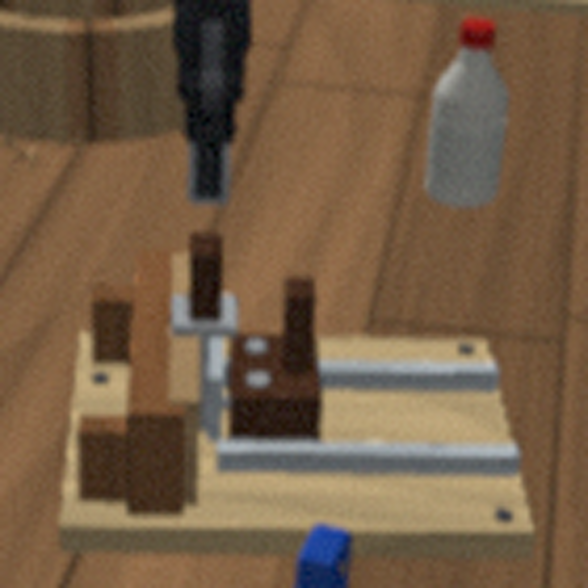

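The shut fingertips (210,200) stand right above the handle's top (206,236). I lower them in small steps.

send_rows:
  series:
    - {"translation":[0,0,0.006],"twist":0,"fingers":0}
    - {"translation":[0,0,0.012],"twist":0,"fingers":0}
    - {"translation":[0,0,0.017],"twist":0,"fingers":0}
    - {"translation":[0,0,0.021],"twist":0,"fingers":0}
    - {"translation":[0,0,0.023],"twist":0,"fingers":0}
    - {"translation":[0,0,0.0245],"twist":0,"fingers":0}
    - {"translation":[0,0,0.0255],"twist":0,"fingers":0}
    - {"translation":[0,0,0.026],"twist":0,"fingers":0}

```text
clock: 26.95
ee_pos: [0.5993, -0.0502, 0.1431]
ee_rot: [-0.301, 3.127, -0.0]
wrist_force: [-1.0, -0.2, 2.1]
width: -0.0004
```

send_rows:
  series:
    - {"translation":[0,0,0.0003],"twist":0,"fingers":0}
    - {"translation":[0,0,0.0006],"twist":0,"fingers":0}
    - {"translation":[0,0,0.0009],"twist":0,"fingers":0}
    - {"translation":[0,0,0.001],"twist":0,"fingers":0}
    - {"translation":[0,0,0.001],"twist":0,"fingers":0}
    - {"translation":[0,0,0.001],"twist":0,"fingers":0}
    - {"translation":[0,0,0.001],"twist":0,"fingers":0}
    - {"translation":[0,0,0.001],"twist":0,"fingers":0}

```text
clock: 27.62
ee_pos: [0.5994, -0.0502, 0.1431]
ee_rot: [-0.301, 3.126, -0.0]
wrist_force: [-2.7, 0.5, 5.4]
width: -0.0004
```

send_rows:
  series:
    - {"translation":[0,0,0.0004],"twist":0,"fingers":0}
    - {"translation":[0,0,0.0008],"twist":0,"fingers":0}
    - {"translation":[0,0,0.0012],"twist":0,"fingers":0}
    - {"translation":[0,0,0.0015],"twist":0,"fingers":0}
    - {"translation":[0,0,0.0015],"twist":0,"fingers":0}
    - {"translation":[0,0,0.0015],"twist":0,"fingers":0}
    - {"translation":[0,0,0.0015],"twist":0,"fingers":0}
    - {"translation":[0,0,0.0015],"twist":0,"fingers":0}

```text
clock: 28.28
ee_pos: [0.5994, -0.0503, 0.1431]
ee_rot: [-0.301, 3.125, -0.001]
wrist_force: [-4.6, 0.2, 10.4]
width: -0.0001
```

send_rows:
  series:
    - {"translation":[0,0,-0.003],"twist":0,"fingers":0}
    - {"translation":[0,0,-0.01],"twist":0,"fingers":0}
    - {"translation":[0,0,-0.03],"twist":0,"fingers":0}
    - {"translation":[0,0,-0.06],"twist":0,"fingers":0}
    - {"translation":[0,0,-0.09],"twist":0,"fingers":0}
    - {"translation":[0.03,0,-0.11],"twist":0,"fingers":0}
    - {"translation":[0.06,0,-0.11],"twist":0,"fingers":0}
    - {"translation":[0.09,0,-0.11],"twist":0,"fingers":0}

```text
clock: 28.95
ee_pos: [0.5108, -0.0676, 0.2522]
ee_rot: [-0.302, 3.124, -0.001]
wrist_force: [-0.6, -0.0, 1.5]
width: 0.0003
```

```bash
python3 -c "
from h import *
to(.5997,-.0503,.144,np.pi/2+.193)
im=imaging.snapshot('side'); cv2.imwrite('pics/s16f.png',im);cv2.imwrite('pics/s16.png',cv2.resize(im[150:290,270:410],None,fx=4.2,fy=4.2,interpolation=cv2.INTER_CUBIC))
g=lambda n:cv2.imread(f'pics/{n}.png',0)
ref=g('s11'); T=ref[228:336,168:242]
for n in ('s14','s16'):
  r=cv2.matchTemplate(g(n)[213:351,153:257],T,cv2.TM_CCOEFF_NORMED); _,v,_,l=cv2.minMaxLoc(r)
  x,y=l; f=lambda a,b,c:.5*(a-c)/(a-2*b+c)
  print(n,v,x-15+f(r[y,x-1],r[y,x],r[y,x+1]),y-15+f(r[y-1,x],r[y,x],r[y+1,x]))
"
```

```text
t 28.95 yawY 1.7634628096535983 pos [ 0.5108 -0.0676  0.2522]
delta [-9.020e-02  1.000e-04  1.085e-01] twist -0.0003335171412983673 F [-0.6 -0.   1.5]
s14 0.9927418828010559 -0.015105132 -1.3383493
s16 0.9938076138496399 -0.011824885 -1.1056296
```

View pics/s16f.png

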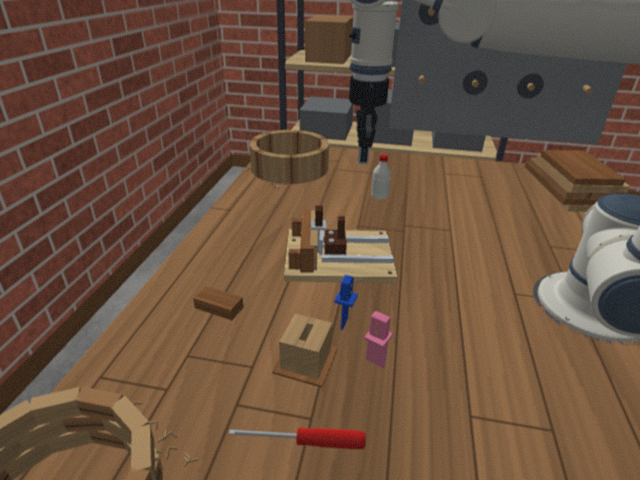

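Pressing with 10 N gave no further movement, and the fingertips stood at 132 mm, the height of a seated handle. So the 1 px shift is a slight sideways slide. The stand, bottle, offcut and driver are where they began, so I hand in.

```bash
python3 -c "
from h import *
print(workorder.finish_job(), status.observe()['clock'])"
```

```text
the job is handed in; nothing more can be done
the job is handed in; nothing more can be done
```

I set the hold-in to the feeler and handed the job in at about 29 s of the 64 s allowed. No verdict comes back, so what follows rests on my own checks.

**What I did:** I took the feeler from its stand and seated it with its collar on the facing. I pushed the guide up by its post until the shoe nipped the blade, drew the feeler up about 12.5 mm, and pushed it home again. I then pressed the handle down once more and withdrew the arm.

**Last checks:**
- **Nip:** The push force was about 9.4 N while sliding and 13.3–13.8 N at the end, which gives a nip of about 4–4.5 N. The guide's travel after contact suggests up to about 6 N. Both are within 2–9 N.
- **Drag:** Drawing it up pulled with about 4 N including the feeler's weight, which fits that nip.
- **Home:** Pressing with 10 N moved the feeler no further, and its top stood at 132 mm as it should when seated. Image matching disagreed slightly, showing the collar a shade over 1 px (under 1 mm) higher in the enlarged picture than at first. I put that down to a sideways slide of under 1 mm. Even if it were height, it would be inside the 2.5 mm tolerance.
- **Surroundings:** In the last picture the bottle, offcut and driver appeared unmoved, and the arm was clear of everything. I judged this by eye and did not measure it.

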